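# Press the fat hair roller home on its heating post

## Task

Heat the fattest of the three hair rollers standing on the counter: lift it over the ribbed post of the heating station, turn it until the grooves in its core mesh with the post's four ribs, and slide it all the way down without forcing it. The station heats only while the sprung seat at the foot of the post is pushed fully down, so keep pressing the roller home with the gripper on it and finish while still holding it down. Leave everything else on the counter where it is.

Things in the scene. Friction and masses are not known exactly. Their poses are not given: they have to be found in the camera images.
- fat_roller_mid (a point): hard pale grey plastic hair roller standing on end, 48 mm thick over its nubbed shell, 63 mm long; the point is its centre, half-way up, z along its axis. The one to heat, about 70 g. Its aluminium core has four 9 mm wide grooves, open at both ends, along its x and y axes (alike after a quarter turn and either way up), 26 mm across; the lands between them leave a bore 19 mm across.
- middle_roller_mid (a point): hard pale grey plastic hair roller standing on end, 38 mm thick over its nubbed shell, 63 mm long; the point is its centre, half-way up, z along its axis. Same core; leave alone.
- thin_roller_mid (a point): hard pale grey plastic hair roller standing on end, 30 mm thick over its nubbed shell, 63 mm long; the point is its centre, half-way up, z along its axis. Same core; leave alone.
- heater: heating station, fixed to the counter: a black round base 116 mm in diameter and 40 mm high with an upright ribbed aluminium post in its middle; origin under its centre, on the counter, z up, x and y along the post's four ribs.
- post_tip (a point): tip of the post, 103 mm above the counter; z up, x and y along the ribs. The core is 15 mm thick, its last 8 mm narrowing to 7. The four ribs, 3.5 mm thick, 25 mm across in all, begin 16 mm below the tip, with flat tops; above them the bare core centres the roller. A roller whose lower end rests on the rib tops has still to be turned.
- seat (a joint): sprung white ring, 52 mm across, round the foot of the post; the roller's lower end comes to sit on it. Value: how far it is pressed down, m: 0 when up (top 50 mm above the counter), 0.007 at the stop (43 mm). The spring pushes back with 3 N at first and 9 N at the stop; the roller's weight alone does not move it.
- hairbrush: purple hairbrush lying bristles up, 225 mm long, handle to -x; origin under its middle, on the counter. Leave alone.
- comb: flat steel comb, 170 x 28 x 5 mm, long along x; origin under its middle. Leave alone.
- clipper: steel nail clipper with a wire hook, 75 x 13 x 15 mm, long along x; origin under its middle. Leave alone.
- capcase: round flat shower cap case, white with a clear lid, 95 mm in diameter, 33 mm high; origin under its middle. Leave alone.
- spray_can: aluminium spray can, 52 mm in diameter, 175 mm high, standing; origin under its middle. Leave alone.
- cream_jar: small white cream jar, 58 mm in diameter, 45 mm high, standing; origin under its middle. Leave alone.

How it is judged:
By the outcome, as a careful person would: the job done as asked, in the order asked, and still so for the second after the job is handed in, while the arm keeps its last pose, push and grip.
It also fails if it takes over 35 s, if anything falls off the work surface, if the arm or the gripper's body presses on something with over 40 N, if the wrist force passes 120 N, or if a joint passes its speed limit or range.

## Robot

A 7-joint arm with a two-finger parallel gripper is mounted at the origin on the work surface. World frame = base frame: x ahead of the robot, y to its left, z up, the work surface at z = 0. Lengths are in m, angles in rad, forces in N, time in s.
With the tool pointing down it reaches from about 0.4 to 0.875 m from the base axis. Payload 19.3 kg.
Tool frame: the origin (TCP) lies at the very end of the fingers, on their centre line; the grasp point (between the pads) lies 19 mm behind it; z points along the fingers, y is the line along which they close (so a half turn about z gives the same grasp; the last joint's range is limited). The gripper opens to 85 mm and grips with 20 to 120 N. Pads are 22 mm wide; open, the fingers measure 114 mm over their backs; the gripper's body (76 mm by 85 mm) begins 54 mm behind the grasp point. The pads swing forward as they close: fully open they stand 13 mm farther back than shut.
Start: joints at [-1.414, 0.521, -0.036, 1.599, 0.021, 1.021, -0.113], TCP at [0.141, 0.609, 0.194] pointing down, gripper open.
Joint ranges: [-2.91, 2.91], [-0.3, 2.13], [-1.5, 1.42], [0.17, 2.43], [-1.26, 4.41], [0.16, 1.93], [-2.52, 2.52]. Speed limits (rad/s): [1.89, 1.89, 2.39, 2.39, 3.01, 3.01, 3.01].

## Interface

Orientations are given as [roll, pitch, yaw] about the fixed x, y, z axes, in that order (R = Rz(yaw) Ry(pitch) Rx(roll)).
In Python, from workcell import bot gives the robot as it stands.
- The arm moves only by the tool jog_arm, never from a script. Its argument "motion" is a list of rows, each a list of 5 numbers: the shift along the tool's x, y, z scaled (see below), then the turn about the tool's z scaled (see below), then the opening, from 0 (shut) to 1 (fully open). A call has 1 to 12 rows; each row shifts and turns the commanded pose from where the row before left it, along the tool's axes as they then stand; what a row does not reach is not made up. The controller multiplies each number of a shift by 30 mm and each number of a turn by 0.08 rad. A row lasts 1/10 s, in which the tool goes at most 50 mm and 8.59 degrees, less where a joint would pass 70% of its speed; a pose out of reach is approached as far as the arm can. A call with a number of a shift or a turn outside -1 to 1 is refused whole. A call with a gripper value outside its range is refused whole. The fingers move at their own pace and stop on an object; "newtons" is the grip in N (left out, the last holds). Time passes only in rows, so rows that do not move let the fingers close. It gives the time, the measured TCP pose, the force, the opening and the grip force at its end, in the units of the state.
- bot.observe(): the state, without advancing time (a new reading comes with each control period).
- bot.grab_frame(name): name is "scene" or "top" or "wrist"; returns a dict with "pixels" (420x560x3 uint8, red, green, blue), "fovy" (degrees; the focal length in pixels is half the picture's height over the tangent of half this angle, whatever the lens; pixels are square), "cx", "cy" (the principal point, pixels), "rvec" (rotation vector, rad) and "tvec" (3), from world to camera coordinates, as OpenCV has them; the wrist camera has in their place "mount" (4x4, takes a point from camera to tool coordinates, whose origin is the TCP and whose axes are the flange's). Camera axes: x right, y down, z forward; pixel columns grow to the right and rows downward; lengths in m; the calibration is good to about 2 mm. A picture is of the moment at which its call begins: read the wrist's pose just before it. There is no depth.
- bot.job_done(): hands the job in; it is judged then, once.
The state is a dict: "clock": time; "qpos": joint angles; "qd": joint speeds; "joint_efforts": joint torques, N m; "position": TCP position; "tool_rot": TCP orientation; "force": force on the tool from outside, world axes, zero at the start; "moment": the same for the moment, N m; "grip_width": finger opening in m; "finger_force": force on a finger pad.
Only numpy, scipy, OpenCV 4.12 (cv2) and the standard library are available. Lean on these libraries where they do the work, as an engineer would, in place of code of your own. Each camera call takes 0.05 s, during which the arm holds its last target. There are 200 camera calls.

## Working session

There is one attempt and no reset: what is moved stays moved. The work goes in short steps, Python scripts to look and compute and a tool call to move; the robot and the scene stay as the last step left them, time stands still between calls to the robot, and variables do not carry over. Pictures are saved under pics/ and viewed, at most 10 in all, crops included, and the job is handed in when it is done.

Besides the shell and the picture viewer there is one more tool, called as name([rows], argument=value, ...), one row to a line, values as JSON. jog_arm: Moves the arm, as the interface text tells. Shifts and turns lie within -1 to 1; 1 stands for 30 mm of shift or 0.08 rad of turn. Its arguments: {"type":"object","properties":{"motion":{"type":"array","items":{"type":"array","items":{"type":"number"}}},"newtons":{"type":"number"}},"required":["motion"]}

```bash
mkdir -p pics; python3 - <<'E'
from workcell import bot
import cv2,pickle
s=bot.observe();print(s)
for n in("top","scene"):
    f=bot.grab_frame(n);pickle.dump(f,open(n+'.pkl','wb'))
    cv2.imwrite(f'pics/{n}.png',f['pixels'][:,:,::-1]);print(n,{k:v for k,v in f.items() if k!='pixels'})
E
```

```text
{'clock': 0.0, 'qpos': array([-1.41419936,  0.5219946 , -0.03631823,  1.59996197,  0.02120758,
        1.0211227 , -0.11283779]), 'qd': array([ 0.00104622, -0.00019729,  0.00065632, -0.00105326,  0.00042742,
        0.00054792, -0.00018554]), 'joint_efforts': array([ 4.63320066e-04, -9.27092457e+01,  1.98039897e+00, -3.69938099e+01,
        1.80030585e-02,  8.34069477e-03,  1.98617549e-06]), 'position': array([0.14050007, 0.60863139, 0.19315445]), 'tool_rot': array([-3.14049487e+00,  8.95530542e-05,  2.91474316e+00]), 'force': array([0.35025268, 0.32510096, 0.18132971]), 'moment': array([-0.02307479, -0.03905573,  0.00308586]), 'finger_force': 0.0, 'grip_width': 0.08524452124928074}
top {'fovy': 57.43698853770761, 'cx': 282.22742231227016, 'cy': 207.766500798781, 'rvec': array([ 2.18759947, -2.13181845,  0.16560132]), 'tvec': array([-0.05256572,  0.58102228,  1.141834  ])}
scene {'fovy': 50.33809476864739, 'cx': 274.42053229146995, 'cy': 209.23229233087656, 'rvec': array([ 2.26344866,  1.15850068, -0.40701717]), 'tvec': array([-0.28969736, -0.32691201,  1.49123998])}
```

View pics/top.png

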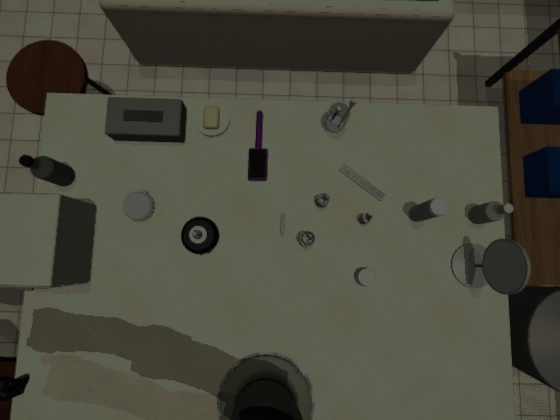

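View pics/scene.png

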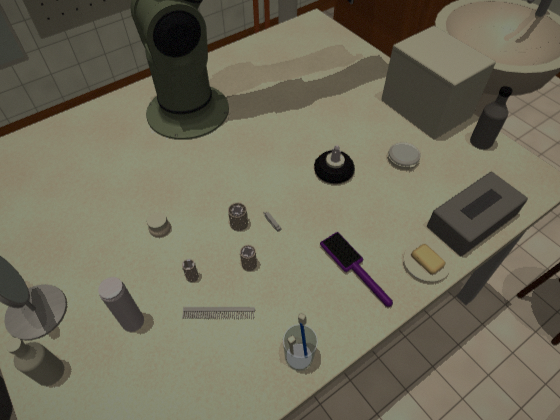

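The top view shows the rollers at about (306,238), which is the fattest, then (322,200) and (364,218). The heater is at (199,235). The scene view shows the fat roller at (237,215) and the post tip at (336,148). Next I'll enlarge crops of both.

```bash
cat > h.py <<'E'
import numpy as np,cv2,pickle
from scipy.spatial.transform import Rotation as R
def K(f):
    F=f['pixels'].shape[0]/2/np.tan(np.radians(f['fovy']/2));return np.array([[F,0,f['cx']],[0,F,f['cy']],[0,0,1]])
def ext(f,st=None):
    if 'rvec' in f: return cv2.Rodrigues(f['rvec'])[0],f['tvec']
    T=np.eye(4);T[:3,:3]=R.from_euler('xyz',st['tool_rot']).as_matrix();T[:3,3]=st['position']
    W=np.linalg.inv(T@f['mount']);return W[:3,:3],W[:3,3]
def proj(f,P,st=None):
    r,t=ext(f,st);q=K(f)@(r@np.array(P,float)+t);return q[:2]/q[2]
def back(f,uv,z,st=None):
    r,t=ext(f,st);d=r.T@np.linalg.inv(K(f))@[*uv,1];c=-r.T@t;return c+d*(z-c[2])/d[2]
E
python3 - <<'E'
from h import *
o=[]
for n,(x,y,w,h) in (('top',(165,175,70*3,105)),('scene',(180,130,210,140))):
    f=pickle.load(open(n+'.pkl','rb'))
    print(n,proj(f,[.1405,.6086,.193]),proj(f,[0,0,0]))
    im=f['pixels'][y:y+h,x:x+w,::-1]
    o.append(cv2.resize(im,None,fx=2.4*1.0,fy=2.4,interpolation=cv2.INTER_CUBIC))
cv2.imwrite('pics/crop.png',np.clip(np.vstack(o)*1.6,0,255))
f=pickle.load(open('top.pkl','rb'))
for uv,z in (((306,237),.063),((322,199),.063),((364,217),.063),((197,234),.103),((200,236),.04)):print(uv,back(f,uv,z))
E
```

```text
top [ 21.17179262 367.34761701] [264.58270143 402.79808267]
scene [360.61602671  15.54112883] [187.60316723 111.26233127]
(306, 237) [ 0.49264871 -0.11049078  0.063     ]
(322, 199) [ 0.60916318 -0.15727762  0.063     ]
(364, 217) [ 0.55756755 -0.2851278   0.063     ]
(197, 234) [0.49078387 0.20676099 0.103     ]
(200, 236) [0.48880737 0.21015718 0.04      ][ WARN:0@0.165] global loadsave.cpp:1063 imwrite_ Unsupported depth image for selected encoder is fallbacked to CV_8U.
```

View pics/crop.png

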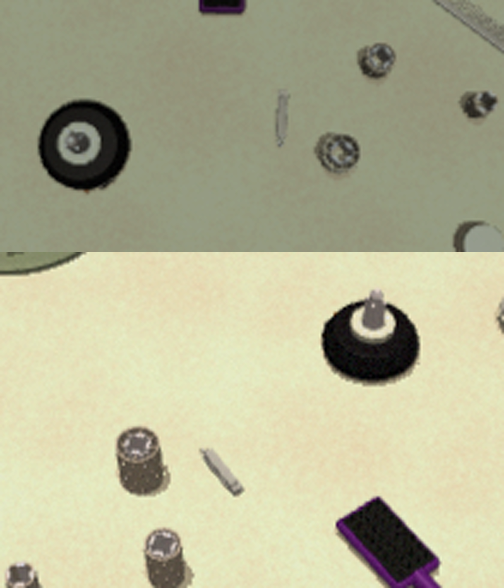

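The crop confirms the fat roller's top is centred near (306.7,238.3) in the top view, with the post near (197,234). I'll check how the wrist camera is mounted and plan a viewing pose over the heater.

```bash
cat >> h.py <<'E'
def delta(st,target,yaw=None):
    M=R.from_euler('xyz',st['tool_rot']).as_matrix()
    d=M.T@(np.array(target)-st['position'])/.03
    return d.round(2), None if yaw is None else round(-((yaw-st['tool_rot'][2]+np.pi/2)%np.pi-np.pi/2)/.08,2)
E
python3 - <<'E'
from h import *
from workcell import bot
s=bot.observe();f=bot.grab_frame('wrist');print(f['mount'].round(4),f['fovy'],f['cx'],f['cy'])
M=R.from_euler('xyz',s['tool_rot']).as_matrix();print(M.round(3))
c=M@f['mount'][:3,3];ax=M@f['mount'][:3,2];print('cam off',c,'axis',ax)
# optical axis to hit the tip (z .09) with TCP z .25
for z in(.25,):
    k=(.09-(z+c[2]))/ax[2]; t=np.array([.49,.208,.09])-c-k*ax;print(t,delta(s,t))
E
```

```text
[[ 1.100e-03 -9.553e-01 -2.958e-01  7.540e-02]
 [ 1.000e+00  1.400e-03 -8.000e-04 -9.000e-04]
 [ 1.200e-03 -2.958e-01  9.553e-01 -1.790e-01]
 [ 0.000e+00  0.000e+00  0.000e+00  1.000e+00]] 66.98404116455197 282.04838565206643 212.61590700763776
[[-0.974  0.225 -0.   ]
 [ 0.225  0.974 -0.001]
 [-0.    -0.001 -1.   ]]
cam off [-0.07359306  0.01625133  0.17903272] axis [ 0.2878326  -0.06829193 -0.9552427 ]
[0.46143613 0.2159867  0.25      ] (array([-13.37, -10.35,  -1.88]), None)
```

jog_arm([
  [0,-0.5,-0.3,0,1],
  [0,-1,-0.4,0,1],
  [0,-1,-0.4,0,1],
  [0,-1,-0.4,0,1],
  [-0.5,-1,0,0,1],
  [-1,-1,0,0,1],
  [-1,-1,0,0,1],
  [-1,-1,0,0,1],
  [-1,-0.8,0,0,1],
  [-1,-0.7,0,0,1],
  [-1,-0.5,0,0,1],
  [-1,-0.4,0,0,1],
], newtons=30)

```text
clock: 1.35
position: [0.2938, 0.2676, 0.2389]
tool_rot: [3.141, 0.0, 2.914]
force: [-0.4, 1.4, 0.0]
grip_width: 0.0853
finger_force: 0.0
```

jog_arm([
  [-1,-0.1,0,0,1],
  [-1,0,0,0,1],
  [-1,0,0,0,1],
  [-1,0,0.3,0,1],
  [-1,0,0.3,0,1],
  [-0.4,0,0.3,0,1],
  [0,0,0,0,1],
  [0,0,0,0,1],
])

```text
clock: 2.15
position: [0.4493, 0.2298, 0.2115]
tool_rot: [-3.141, -0.001, 2.915]
force: [-1.0, 0.2, -0.0]
grip_width: 0.0853
finger_force: 0.0
```

```bash
python3 - <<'E'
from h import *
from workcell import bot
s=bot.observe();f=bot.grab_frame('wrist');pickle.dump((s,f),open('w1.pkl','wb'))
print(s['clock'],s['position'],s['tool_rot'],s['qd'].round(3))
u=proj(f,[.49,.208,.103],s);print(u)
x,y=np.clip((u-[70,60]).astype(int),0,[420,300]);im=f['pixels'][y:y+120,x:x+140,::-1];print(x,y)
cv2.imwrite('pics/w1.png',np.clip(cv2.resize(im,None,fx=5,fy=5,interpolation=cv2.INTER_CUBIC)*1.4,0,255).astype('uint8'))
E
```

```text
2.15 [0.449321   0.22975956 0.21154362] [-3.14099966e+00 -8.30896142e-04  2.91485027e+00] [-0.014 -0.021 -0.002  0.    -0.002  0.002  0.001]
[270.92087715 242.84418477]
200 182
```

View pics/w1.png

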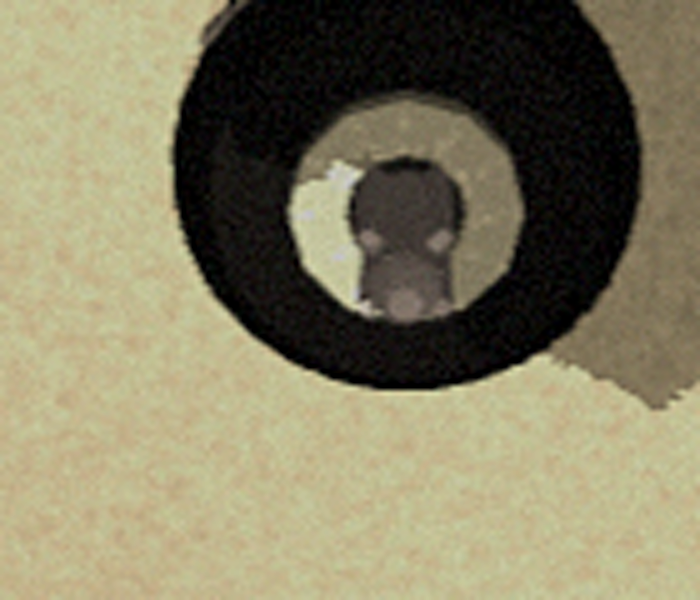

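The post tip is near crop (405,303). The rib tops show as light dots at (371,240) and (440,238), with a fainter pair below, so the ribs lie at about 45° in the image. I'll zoom in with more contrast and overlay a predicted model.

```bash
cat > rib.py <<'E'
from h import *
s,f=pickle.load(open('w1.pkl','rb'))
for z,uv in ((.103,(405,303)),(.087,(406,273))):
    print(back(f,(200+uv[0]/5-.4,182+uv[1]/5-.4),z,s))
for z,r,uv in ((.05,26,(405,210)),):print('seat',back(f,(200+uv[0]/5-.4,182+uv[1]/5-.4),z,s))
for uv in((371,240),(440,238),(369,305),(444,308)):
    p=back(f,(200+uv[0]/5-.4,182+uv[1]/5-.4),.087,s);print(p)
x,y=264,215
im=f['pixels'][y:y+36,x:x+36,::-1].astype(float)
im=cv2.resize(im,None,fx=16,fy=16,interpolation=cv2.INTER_CUBIC)
cv2.imwrite('pics/w1z.png',np.clip(im*1.9,0,255).astype('uint8'))
E
python3 rib.py
```

```text
[0.49144881 0.21737426 0.103     ]
[0.49146787 0.21747888 0.087     ]
seat [0.49057184 0.21724117 0.05      ]
[0.48286448 0.21214998 0.087     ]
[0.48557654 0.22594081 0.087     ]
[0.49665487 0.20844841 0.087     ]
[0.50075672 0.2233841  0.087     ]
```

View pics/w1z.png

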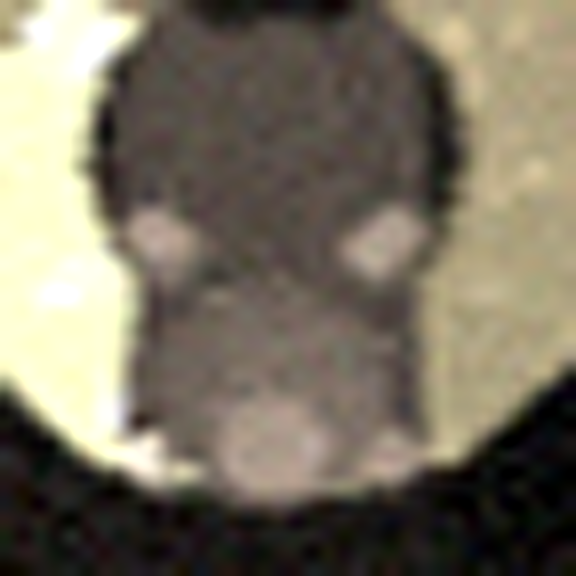

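The four rib tops sit at zoom (162,245), (383,245), (393,460) and (150,455), and the tip at (270,445). That puts the ribs at 45° to the tool axes. The wrist and top estimates differ by about 8 mm in y, so I'll check them against the scene camera while moving to the roller.

```bash
python3 - <<'E'
from h import *
s,f=pickle.load(open('w1.pkl','rb'))
b=lambda u,v,z:back(f,(264+u/16-.5,215+v/16-.5),z,s)
P=[b(*q,.087) for q in((162,245),(383,245),(393,460),(150,455))];print(np.mean(P,0),b(270,445,.103))
for i,j in((0,2),(1,3)):d=P[j]-P[i];print(np.degrees(np.arctan2(d[1],d[0]))%90,np.linalg.norm(d))
d=P[1]-P[0];print('UL-UR',(np.degrees(np.arctan2(d[1],d[0]))+45)%90)
g=pickle.load(open('scene.pkl','rb'));t=pickle.load(open('top.pkl','rb'))
for y in(.208,.2174):print(y,'scene',proj(g,[.491,y,.103]),'top',proj(t,[.491,y,.103]))
print('roller scene', back(g,(180+138/2.4,130+(441-252)/2.4),.063))
# next view pose
M=R.from_euler('xyz',s['tool_rot']).as_matrix();c=M@f['mount'][:3,3];ax=M@f['mount'][:3,2]
z=.19;k=(.063-(z+c[2]))/ax[2];T=np.array([.493,-.108,.063])-c-k*ax;print(T,delta(s,T))
E
```

```text
[0.4917171  0.21710581 0.087     ] [0.49151517 0.21713337 0.103     ]
32.13699366046203 0.02088455329744563
31.03857481677408 0.020775651932115693
UL-UR 32.10830131323999
0.208 scene [333.46188202 147.54809129] top [196.57202597 233.91376676]
0.2174 scene [336.06941665 146.11173263] top [193.29355605 233.82941141]
roller scene [ 0.48582567 -0.10758439  0.063     ]
[ 0.47448278 -0.10245233  0.19      ] (array([ -3.31, -10.6 ,   0.72]), None)
```

jog_arm([
  [-0.2,-0.6,0,0,1],
  [-0.3,-1,0,0,1],
  [-0.3,-1,0,0,1],
  [-0.3,-1,0,0,1],
  [-0.3,-1,0,0,1],
  [-0.3,-1,0.1,0,1],
  [-0.3,-1,0.1,0,1],
  [-0.3,-1,0.1,0,1],
  [-0.3,-1,0.1,0,1],
  [-0.3,-1,0.2,0,1],
  [-0.3,-0.7,0.1,0,1],
  [-0.1,-0.3,0,0,1],
])

```text
clock: 3.4
position: [0.4748, -0.1035, 0.191]
tool_rot: [3.141, 0.0, 2.914]
force: [0.1, -0.4, 0.1]
grip_width: 0.0853
finger_force: 0.0
```

jog_arm([
  [0,0,0,0,1],
  [0,0,0,0,1],
])

```text
clock: 3.6
position: [0.4751, -0.1011, 0.191]
tool_rot: [3.141, 0.0, 2.916]
force: [-0.4, 0.2, 1.1]
grip_width: 0.0854
finger_force: 0.0
```

```bash
python3 - <<'E'
from h import *
from workcell import bot
s=bot.observe();f=bot.grab_frame('wrist');pickle.dump((s,f),open('w2.pkl','wb'))
print(s['clock'],s['position'],s['tool_rot'],s['qd'].round(3))
u=proj(f,[.49,-.109,.063],s);print(u)
x,y=np.clip((u-[50,50]).astype(int),0,[460,320]);im=f['pixels'][y:y+100,x:x+100,::-1];print(x,y)
cv2.imwrite('pics/w2.png',np.clip(cv2.resize(im.astype(float),None,fx=6,fy=6,interpolation=cv2.INTER_CUBIC)*1.5,0,255).astype('uint8'))
E
```

```text
3.6 [ 0.47510633 -0.10111352  0.19103044] [3.14088107e+00 2.21333430e-04 2.91590992e+00] [-0.01   0.001 -0.     0.001 -0.001  0.001  0.005]
[278.80787838 209.3332248 ]
228 159
```

View pics/w2.png

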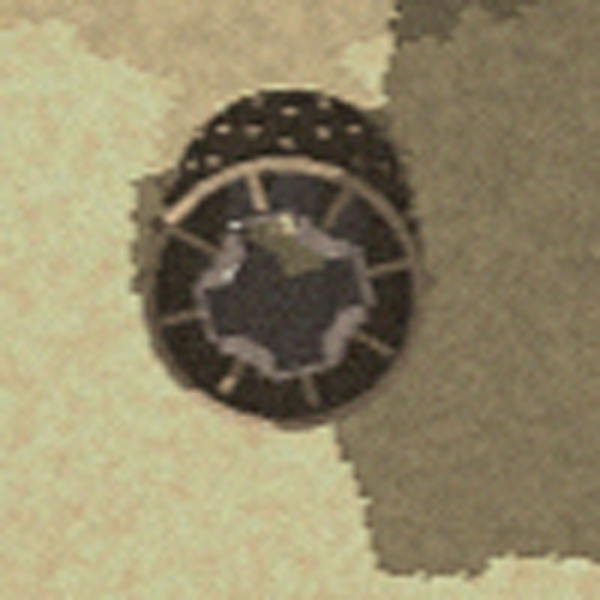

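The fat roller's rim is centred at crop (284,293). The lands are at about 60° mod 90 in the image and the grooves at about 15° (visible at (368,270) and (262,213)). The ribs are at 45°, so the roller needs a turn of about +30° in yaw.

```bash
python3 - <<'E'
from h import *
s,f=pickle.load(open('w2.pkl','rb'))
b=lambda u,v,z=.063:back(f,(228+u/6-.5,159+v/6-.5),z,s)
c=b(284,293);print(c)
L=[b(*p)-c for p in((315,238),(345,330),(250,350),(220,265))];print([round(np.degrees(np.arctan2(d[1],d[0]))%90) for d in L],'lands')
G=[b(*p)-c for p in((368,272),(262,213),(203,312),(305,374))];print([round(np.degrees(np.arctan2(d[1],d[0]))%90) for d in G],'grooves')
print(delta(s,[c[0],c[1],.014]))
E
```

```text
[ 0.48705977 -0.11243001  0.063     ]
[48, 45, 47, 53] lands
[2, 2, 1, 1] grooves
(array([-0.47, -0.28,  5.9 ]), None)
```

jog_arm([
  [-0.47,-0.28,0.5,0,0.75],
  [0,0,1,0,0.75],
  [0,0,1,0,0.75],
  [0,0,1,0,0.75],
  [0,0,1,0,0.75],
  [0,0,0.9,0,0.75],
  [0,0,0.5,0,0.75],
  [0,0,0,0,0.75],
  [0,0,0,0,0],
  [0,0,0,0,0],
  [0,0,0,0,0],
  [0,0,0,0,0],
], newtons=60)

```text
clock: 4.85
position: [0.4878, -0.1134, 0.0149]
tool_rot: [3.141, 0.002, 2.915]
force: [-1.3, 1.7, 10.5]
grip_width: 0.0454
finger_force: 61.8
```

jog_arm([
  [0,0,0,0,0],
  [0,0,0,0,0],
  [0,0,0,0,0],
])

```text
clock: 5.15
position: [0.4878, -0.1134, 0.0149]
tool_rot: [3.141, 0.002, 2.915]
force: [-0.3, 3.2, 10.0]
grip_width: 0.0455
finger_force: 61.8
```

jog_arm([
  [0,0,-0.4,0,0],
  [0,0,-1,0,0],
  [0,0,-1,0,0],
  [0,0,-1,0,0],
  [0,0,-1,-0.6,0],
  [0,0,-0.2,-1,0],
  [0,0,0,-1,0],
  [0,0,0,-1,0],
  [0,0,0,-1,0],
  [0,0,0,-1,0],
  [0,0,0,-0.9,0],
  [0,0,0,0,0],
])

```text
clock: 6.35
position: [0.487, -0.114, 0.1528]
tool_rot: [-3.141, 0.001, -2.847]
force: [0.4, -0.8, -0.2]
grip_width: 0.0454
finger_force: 61.6
```

```bash
python3 - <<'E'
from h import *
from workcell import bot
s=bot.observe();print(s['clock'],s['position'],s['tool_rot'],s['force'],s['grip_width'],delta(s,[.491,.2172,.148]))
E
```

```text
6.35 [ 0.48698558 -0.11398937  0.15276541] [-3.14113498e+00  9.43609560e-04 -2.84739479e+00] [ 0.37552631 -0.81238502 -0.16827934] 0.04542386369984025 (array([-3.33, 10.53,  0.16]), None)
```

jog_arm([
  [-0.2,0.5,0,0,0],
  [-0.3,1,0,0,0],
  [-0.3,1,0,0,0],
  [-0.3,1,0,0,0],
  [-0.3,1,0,0,0],
  [-0.3,1,0,0,0],
  [-0.3,1,0,0,0],
  [-0.3,1,0,0,0],
  [-0.3,1,0,0,0],
  [-0.3,1,0,0,0],
  [-0.3,0.7,0,0,0],
  [-0.13,0.33,0,0,0],
])

```text
clock: 7.55
position: [0.4912, 0.2196, 0.1523]
tool_rot: [3.141, 0.001, -2.848]
force: [0.9, -0.8, 0.2]
grip_width: 0.0453
finger_force: 61.6
```

jog_arm([
  [0,0,0,0,0],
  [0,0,0,0,0],
  [0,0,0,0,0],
])

```text
clock: 7.85
position: [0.4915, 0.216, 0.1519]
tool_rot: [-3.141, -0.0, -2.851]
force: [-0.6, 0.6, 0.1]
grip_width: 0.0459
finger_force: 61.6
```

```bash
python3 - <<'E'
from h import *
from workcell import bot
s=bot.observe();print(s['clock'],s['position'],s['tool_rot'],s['force'],s['qd'].round(3),delta(s,[.491,.2172,.148]))
f=bot.grab_frame('wrist');g=bot.grab_frame('scene');pickle.dump((s,f,g),open('w3.pkl','wb'))
u=proj(f,s['position']+[0,0,.045],s).astype(int);v=proj(g,[.491,.217,.14]).astype(int);print(u,v)
def crop(f,c,h,k):
    x,y=np.clip(c-h,0,[560-2*h,420-2*h]);print(x,y);return cv2.resize(f['pixels'][y:y+2*h,x:x+2*h,::-1].astype(float),None,fx=k,fy=k,interpolation=cv2.INTER_CUBIC)
o=np.hstack([crop(f,u,50,4),crop(g,v,40,5)])
cv2.imwrite('pics/w3.png',np.clip(o*1.5,0,255).astype('uint8'))
E
```

```text
7.85 [0.49147828 0.2159726  0.15189432] [-3.14115523e+00 -1.01895822e-05 -2.85056267e+00] [-0.61184643  0.59618416  0.05961947] [ 0.     0.001 -0.004 -0.002 -0.    -0.002 -0.001] (array([0.  , 0.04, 0.13]), None)
[283 281] [337 136]
233 231
297 96
```

View pics/w3.png

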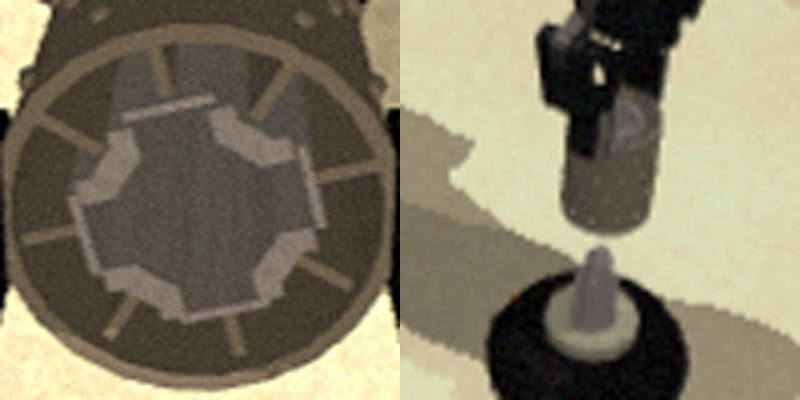

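The grooves are at about 16° in the image, which is world yaw 33° against ribs at 32°. The roller rim centre is at (200,207) in the left crop. The scene crop shows the roller above the post tip, at most a couple of mm off.

```bash
python3 - <<'E'
from h import *
s,f,g=pickle.load(open('w3.pkl','rb'))
print('rim centre',back(f,(233+200/4-.5,231+207/4-.5),.200,s))
for z,r in((.2,'top'),(.137,'bot')):print(r,proj(g,[.4915,.216,z])) 
def gp(u,v):return 297+(u-400)/5-.4,96+v/5-.4
# bottom rim of roller: left 562, right 650 ; base ellipse 487..690, seat 545..640
print('seen bottom x',gp((562+650)/2,205),'tip',gp(598,250),'tip pred',proj(g,[.4915,.2172,.103]),'seat',gp(592,318),'pred',proj(g,[.4915,.2172,.05]))
E
```

```text
rim centre [0.49012969 0.21490785 0.2       ]
top [339.3416822  119.72657839]
bot [336.98925818 137.45770583]
seen bottom x (337.8, 136.6) tip (336.20000000000005, 145.6) tip pred [336.13123223 146.24578436] seat (335.0, 159.2) pred [334.36605632 159.47398536]
```

jog_arm([
  [-0.04,0.03,0.3,0,0],
  [0,0,0.4,0,0],
  [0,0,0.3,0,0],
  [0,0,0.2,0,0],
  [0,0,0.2,0,0],
  [0,0,0,0,0],
  [0,0,0,0,0],
])

```text
clock: 8.65
position: [0.4923, 0.2186, 0.1097]
tool_rot: [-3.142, -0.0, -2.849]
force: [-0.4, 0.2, 0.0]
grip_width: 0.0452
finger_force: 61.6
```

jog_arm([
  [0,0,0.1,0,0],
  [0,0,0.1,0,0],
  [0,0,0.1,0,0],
  [0,0,0,0,0],
])

```text
clock: 9.05
position: [0.492, 0.2186, 0.1003]
tool_rot: [-3.141, -0.001, -2.848]
force: [0.1, -1.2, -0.6]
grip_width: 0.0454
finger_force: 61.6
```

jog_arm([
  [0,0,0.1,0,0],
  [0,0,0.1,0,0],
  [0,0,0,0,0],
  [0,0,0,0,0],
])

```text
clock: 9.45
position: [0.4922, 0.2186, 0.0946]
tool_rot: [-3.142, -0.0, -2.848]
force: [0.3, -0.1, -0.1]
grip_width: 0.0452
finger_force: 61.6
```

jog_arm([
  [0,0,0.15,0,0],
  [0,0,0.2,0,0],
  [0,0,0.2,0,0],
  [0,0,0.2,0,0],
  [0,0,0.05,0,0],
  [0,0,0,0,0],
  [0,0,0,0,0],
])

```text
clock: 10.15
position: [0.4923, 0.2187, 0.0708]
tool_rot: [-3.142, 0.0, -2.848]
force: [-1.0, 0.7, -1.0]
grip_width: 0.0455
finger_force: 61.6
```

jog_arm([
  [0,0,0.1,0,0],
  [0,0,0.1,0,0],
  [0,0,0.1,0,0],
  [0,0,0,0,0],
  [0,0,0,0,0],
])

```text
clock: 10.65
position: [0.4924, 0.2188, 0.0618]
tool_rot: [3.141, 0.0, -2.848]
force: [-0.3, -0.0, 5.5]
grip_width: 0.0452
finger_force: 62.2
```

jog_arm([
  [0,0,0.07,0,0],
  [0,0,0.07,0,0],
  [0,0,0,0,0],
  [0,0,0,0,0],
])

```text
clock: 11.05
position: [0.4925, 0.2189, 0.0579]
tool_rot: [3.141, 0.001, -2.848]
force: [-0.6, 1.6, 9.0]
grip_width: 0.0452
finger_force: 62.5
```

jog_arm([
  [0,0,0.05,0,0],
  [0,0,0,0,0],
  [0,0,0,0,0],
])

```text
clock: 11.35
position: [0.493, 0.2191, 0.0573]
tool_rot: [3.141, 0.002, -2.849]
force: [-4.7, -0.9, 25.8]
grip_width: 0.0452
finger_force: 64.4
```

jog_arm([
  [0,0,-0.02,0,0],
  [0,0,0,0,0],
  [0,0,0,0,0],
  [0,0,0,0,0],
  [0,0,0,0,0],
])

```text
clock: 11.85
position: [0.4928, 0.219, 0.0575]
tool_rot: [3.141, 0.002, -2.848]
force: [-2.6, -0.3, 18.2]
grip_width: 0.0452
finger_force: 63.6
```

```bash
python3 - <<'E'
from h import *
from workcell import bot
s=bot.observe();g=bot.grab_frame('scene');print(s['position'],s['force'])
im=g['pixels'][100:200,277:397,::-1].astype(float)
cv2.imwrite('pics/end.png',np.clip(cv2.resize(im,None,fx=5,fy=5,interpolation=cv2.INTER_CUBIC)*1.5,0,255).astype('uint8'))
E
```

```text
[0.49281448 0.21903856 0.05748507] [-2.56849274 -0.2838546  18.20513134]
```

View pics/end.png

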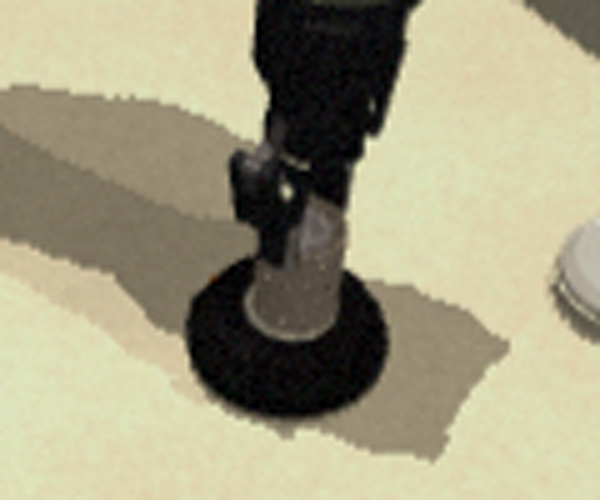

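The roller sits upright on the base at crop (295,300). It is pressed against the stop with a steady 18 N, where the spring alone gives 9 N.

```bash
python3 -c "
from workcell import bot
print(bot.job_done())"
```

```text
the job is handed in; nothing more can be done
None
```

The fat roller is on the post with its grooves meshed on the ribs, and the gripper is still holding it down on the seat's stop with a steady 18 N; I handed the job in at about 12 s, and the verdict wasn't reported back.

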